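# Fetch the sauce pot from behind the bottles

## Robot

A 6-joint arm with a two-finger parallel gripper is mounted at the origin on the work surface. World frame = base frame: x ahead of the robot, y to its left, z up, the work surface at z = 0. Lengths are in mm, angles in rad, forces in N, time in s.
With the tool pointing down it reaches from about 375 to 750 mm from the base axis. Payload 9 kg.
Tool frame: the origin (TCP) lies between the finger pads; the fingertips stand 8 mm ahead of it and the grasp point (between the pads) lies 11 mm behind it; z points along the fingers, y is the line along which they close (so a half turn about z gives the same grasp; the last joint's range is limited). The gripper opens to 85 mm and grips with 20 to 120 N. Pads are 22 mm wide; open, the fingers measure 114 mm over their backs; the gripper's body (76 mm by 85 mm) begins 54 mm behind the grasp point. The pads swing forward as they close: fully open they stand 13 mm farther back than shut.
Start: joints at [0.965, 0.104, 0.097, 1.564, 0, 1.353], TCP at [226.898, 555.475, 239.331] pointing down, gripper open.
Joint ranges: [-2.99, 2.99], [-0.84, 1.86], [-1.1, 1.16], [-1.84, 2.11], [-1.51, 1.56], [-3.14, 3.14]. Speed limits (rad/s): [2.22, 2.22, 2.57, 3.14, 3.14, 3.14].

## Interface

Orientations are given as a rotation vector (axis times angle).
In Python, from cell import manip gives the robot as it stands. The module is installed in compiled form; this text tells all that it offers.
- The arm moves only by the tool send_rows, never from a script. Its argument "motion" is one flat list of numbers, 7 for each row, row after row: the shift along the world's x, y, z in mm, then the turn, a rotation vector about the world's x, y, z in rad, then the opening, from 0 (shut) to 1 (fully open). In form: [dx, dy, dz, rx, ry, rz, jaw, dx, dy, dz, rx, ry, rz, jaw, ...]. A call has 1 to 20 rows; each row shifts and turns the commanded pose from where the row before left it; what a row does not reach is not made up. A row lasts 1/10 s, in which the tool goes at most 50 mm and 8.59 degrees, less where a joint would pass 70% of its speed; a pose out of reach is approached as far as the arm can. A call with a gripper value outside its range is refused whole. The fingers move at their own pace and stop on an object; "grip_force" is the grip in N (left out, the last holds). Time passes only in rows, so rows that do not move let the fingers close. It gives the time, the measured TCP pose, the force, the opening and the grip force at its end, in the units of the state.
- manip.sense(): the state, without advancing time (a new reading comes with each control period).
- manip.capture(name): name is "scene" or "side" or "wrist"; returns a dict with "pixels" (384x512x3 uint8, blue, green, red), "fx", "fy", "cx", "cy" (pixels), "k1" (the pictures are not rectified: a ray, as slopes to the right and down, at radius r is drawn at 1 + k1 r^2 times it, then the intrinsics apply), "rvec" (rotation vector, rad) and "tvec" (3), from world to camera coordinates, as OpenCV has them. Camera axes: x right, y down, z forward; pixel columns grow to the right and rows downward; lengths in mm; the calibration is good to about 2 mm. A picture is of the moment at which its call begins. There is no depth.
- manip.hand_in(): hands the job in; it is judged then, once.
Trained networks look in the newest picture that a camera, given by its name, has taken for a name from the list of things; names that differ only in an ending like _2 or _b are one class to them, and where a whole thing is asked for, a point or a joint stands for the part that bears it (a point fixed in the world has none). Each returns a list of dicts, best first, with "conf" (0 to 1); they miss things now and then, are a little off and sometimes report something else, mostly with a low value. They report only what shows in the picture. A call takes as long as a camera call. They do not tell look-alikes from the thing itself.
- manip.boxes_of(camera, target): "at" ([x, y, z] in mm, in world coordinates, good to about 4 mm: the middle of the surface that is visible of it).
The state is a dict: "time": time; "q": joint angles; "dq": joint speeds; "tau": joint torques, N m; "ee_pos": TCP position; "orientation": TCP orientation; "contact_force": force on the tool from outside, world axes, zero at the start; "moment": the same for the moment, N m; "finger_gap": finger opening in mm; "grip_force": force on a finger pad.
Only numpy, scipy, OpenCV 4.12 (cv2) and the standard library are available. Lean on these libraries where they do the work, as an engineer would, in place of code of your own. Each camera call takes 0.05 s, during which the arm holds its last target. There are 200 camera calls.

## Task

First move all three sauce bottles out of the way onto the green tray; only then take the blue pot from behind them and stand it inside the ring on the wooden board. When the pot is there, put every bottle back on the coaster of its own colour, standing fully on it. Keep the bottles and the pot upright throughout, and do not shift the amber glass.

Things in the scene. Friction and masses are not known exactly. Their poses are not given: they have to be found in the camera images.
- bottle_red: red plastic sauce bottle, upright and round: diameter 46 mm up to a height of 112 mm, then a shoulder and short round nozzle to 135 mm in all; about 0.3 kg. Origin: centre of its underside; z up. It starts on one of the three coasters, not always that of its own colour.
- bottle_yellow: yellow plastic sauce bottle, upright and round: diameter 46 mm up to a height of 112 mm, then a shoulder and short round nozzle to 135 mm in all; about 0.3 kg. Origin: centre of its underside; z up. It starts on one of the three coasters, not always that of its own colour.
- bottle_white: white plastic sauce bottle, upright and round: diameter 46 mm up to a height of 112 mm, then a shoulder and short round nozzle to 135 mm in all; about 0.3 kg. Origin: centre of its underside; z up. It starts on one of the three coasters, not always that of its own colour.
- pot: squat blue sauce pot with fixed lid, round, 50 mm in diameter, 43 mm high, a dark 16 mm knob on top to 55 mm; 0.18 kg. Origin: centre of its underside. Stands on the black tray's floor behind the coasters, each 66 mm from it: one straight in front, towards the robot, the others 43 mm farther back than that and 62 mm to either side (neighbours 76 mm apart), so bottles block the gripper.
- coaster_red: red round coaster, 70 mm across, 3 mm thick, fixed in a black condiment tray (150 x 216 mm, floor 6 mm and rim 12 mm above the counter). Origin: centre of its underside, on that floor; its top is 9 mm above the counter. x axis: the black tray's short axis, away from the robot (within 0.35 rad of world x); y: its long axis. Which of the three places a colour has varies.
- coaster_yellow: yellow round coaster, 70 mm across, 3 mm thick, fixed in a black condiment tray (150 x 216 mm, floor 6 mm and rim 12 mm above the counter). Origin: centre of its underside, on that floor; its top is 9 mm above the counter. x axis: the black tray's short axis, away from the robot (within 0.35 rad of world x); y: its long axis. Which of the three places a colour has varies.
- coaster_white: white round coaster, 70 mm across, 3 mm thick, fixed in a black condiment tray (150 x 216 mm, floor 6 mm and rim 12 mm above the counter). Origin: centre of its underside, on that floor; its top is 9 mm above the counter. x axis: the black tray's short axis, away from the robot (within 0.35 rad of world x); y: its long axis. Which of the three places a colour has varies.
- side_tray: green shallow tray beside the condiment tray, on the left or on the right, fixed to the counter: 270 mm along its x, 130 mm along its y, walls 5 mm thick with their rim 12 mm above the counter, floor 5 mm above the counter. Origin: centre of its underside, on the counter. Empty at the start, with room for the three bottles in a row along its x axis (80 mm apart).
- board: light wooden serving board on the side opposite to the green tray, fixed: 150 x 150 mm, 15 mm thick, with a dark ring (inner diameter 80 mm) drawn round its middle. Origin: centre of its underside, on the counter.
- tumbler: amber drinking glass, 56 mm across and 80 mm high, standing by beyond the condiment tray; not part of the job. Origin: centre of its underside.
Not all that is in view belongs to the job. Leave any pink or purple look-alike of the bottle_red alone.

How it is judged:
By the outcome, as a careful person would: the job done as asked, in the order asked, and still so for the second after the job is handed in, with the robot touching nothing.
It also fails if it takes over 144 s, if anything falls off the work surface, if the arm or the gripper's body presses on something with over 40 N, if the wrist force passes 120 N, or if a joint passes its speed limit or range.

## Working session

There is one attempt and no reset: what is moved stays moved. The work goes in short steps, Python scripts to look and compute and a tool call to move; the robot and the scene stay as the last step left them, time stands still between calls to the robot, and variables do not carry over. Pictures are saved under pics/ and viewed, at most 14 in all, crops included, and the job is handed in when it is done.

Besides the shell and the picture viewer there is one more tool, called after "Request:" in YAML: its name, and indented under it one key for each argument. send_rows: Moves the arm, as the interface text tells. Its arguments: {"type":"object","properties":{"motion":{"type":"array"},"grip_force":{"type":"number"}},"required":["motion"]}

```bash
mkdir -p pics
cat > h.py <<'E'
import numpy as np,cv2
from cell import manip
def cap(n,f=None):
    c=manip.capture(n)
    if f: cv2.imwrite('pics/'+f,c['pixels'])
    return c
def ray2(c,u,v,z):
    K=np.array([[c['fx'],0,c['cx']],[0,c['fy'],c['cy']],[0,0,1.]])
    p=cv2.undistortPoints(np.array([[[u,v]]],float),K,np.array([c['k1'],0,0,0.]))[0,0]
    R=cv2.Rodrigues(np.array(c['rvec'],float))[0];t=np.array(c['tvec'],float).ravel()
    o=-R.T@t;d=R.T@np.array([p[0],p[1],1]);return o+d*(z-o[2])/d[2]
def proj(c,P):
    K=np.array([[c['fx'],0,c['cx']],[0,c['fy'],c['cy']],[0,0,1.]])
    return cv2.projectPoints(np.array(P,float).reshape(-1,3),np.array(c['rvec'],float),np.array(c['tvec'],float),K,np.array([c['k1'],0,0,0.]))[0][:,0]
E
python3 - <<'E'
from h import *
import pickle
s=manip.sense();print(s)
D={}
for n in('scene','side'):
    D[n]=cap(n,n+'0.png')
    c=D[n];R=cv2.Rodrigues(np.array(c['rvec'],float))[0];print(n,-R.T@np.array(c['tvec']).ravel())
    for t in 'bottle_red bottle_yellow bottle_white pot coaster_red coaster_yellow coaster_white side_tray board tumbler'.split():
        print(n,t,[(np.round(d['at']).tolist(),round(d['conf'],2)) for d in manip.boxes_of(n,t)[:3]])
pickle.dump(D,open('d0.pkl','wb'))
cv2.imwrite('pics/both.png',cv2.resize(np.vstack([D['scene']['pixels'],D['side']['pixels']]),None,fx=.78,fy=.78))
E
```

```text
{'time': 0.0, 'q': array([ 9.65282266e-01,  1.04692055e-01,  9.64434869e-02,  1.56387475e+00,
       -1.32408491e-05,  1.35310544e+00]), 'dq': array([-0.00013584, -0.00034013,  0.00085267,  0.00020568,  0.00011635,
       -0.00089478]), 'tau': array([-8.01517745e-04, -5.56930518e+01,  5.03646004e+01,  1.68041565e-02,
       -3.48030944e-04, -1.62195403e-05]), 'ee_pos': array([226.70667543, 555.17379869, 238.51235943]), 'orientation': array([-6.05280520e-01, -3.08220327e+00,  1.91834593e-03]), 'contact_force': array([-0.14005194, -1.1513663 , -0.72302152]), 'moment': array([0.0194392 , 0.01165102, 0.01949886]), 'grip_force': 0.0, 'finger_gap': 85.09316652139223}
scene [1027.70764701  135.65276687  814.36560993]
scene bottle_red [([379.0, -3.0, 87.0], 0.87), ([533.0, 74.0, 98.0], 0.68), ([686.0, 39.0, 98.0], 0.64)]
scene bottle_yellow [([497.0, 3.0, 100.0], 0.57), ([477.0, -303.0, 2.0], 0.4)]
scene bottle_white [([553.0, -48.0, 100.0], 0.88)]
scene pot [([560.0, 8.0, 50.0], 0.7)]
scene coaster_red [([551.0, -49.0, 7.0], 0.81)]
scene coaster_yellow []
scene coaster_white [([491.0, 18.0, 7.0], 0.55)]
scene side_tray [([474.0, -304.0, 6.0], 0.63)]
scene board [([524.0, 292.0, 13.0], 0.83)]
scene tumbler [([696.0, -153.0, 52.0], 0.87)]
side [ 182.16239377 -548.84417066  585.87849249]
side bottle_red [([654.0, 18.0, 72.0], 0.85), ([504.0, 59.0, 122.0], 0.7), ([360.0, -20.0, 82.0], 0.6)]
side bottle_yellow [([477.0, -18.0, 90.0], 0.73)]
side bottle_white [([524.0, -68.0, 88.0], 0.72)]
side pot [([529.0, 7.0, 43.0], 0.72)]
side coaster_red [([526.0, -73.0, 10.0], 0.5), ([447.0, -310.0, 6.0], 0.46)]
side coaster_yellow []
side coaster_white [([471.0, -14.0, 10.0], 0.45)]
side side_tray [([450.0, -316.0, 6.0], 0.84)]
side board [([514.0, 278.0, 15.0], 0.96)]
side tumbler [([687.0, -155.0, 58.0], 0.65)]
```

View pics/scene0.png

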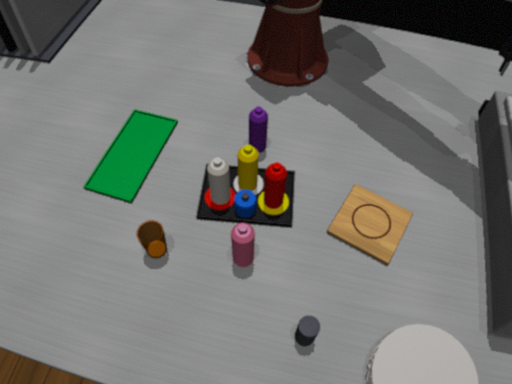

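View pics/side0.png

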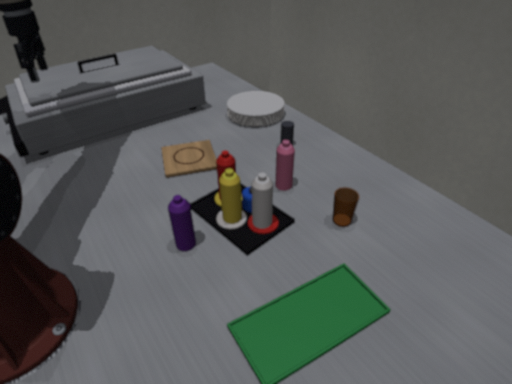

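Two views show yellow on the white coaster in front (scene 247,170), white on red (218,183) and red on yellow (276,188). The pot is at (245,204), the green tray at (132,155), the board at (371,223), and the purple and pink decoys are at (258,130) and (243,244). Next I fit the exact poses.

```bash
cat >> h.py <<'E'
from scipy.optimize import minimize
HS={'red':((0,8),(172,180)),'yellow':((24,34),),'white':None,'green':((55,70),),'blue':((108,122),),'wood':((10,22),)}
def mask(img,name,vmin=60):
    h=cv2.cvtColor(img,cv2.COLOR_BGR2HSV);H,S,V=[h[...,i].astype(int) for i in range(3)]
    m=np.zeros(H.shape,bool)
    for a,b in HS[name]: m|=(H>=a)&(H<=b)
    return (m&(S>(90 if name=='wood' else 150))&(V>vmin))
def circ(x,y,z,r):
    a=np.linspace(0,2*np.pi,24,endpoint=False);return np.c_[x+r*np.cos(a),y+r*np.sin(a),0*a+z]
def sil(c,P,n=4):
    m=np.zeros((384*n,512*n),np.uint8);h=cv2.convexHull(((proj(c,P)+.5)*n).astype(np.int32));cv2.fillConvexPoly(m,h,1);return m
def fit(cams,masks,P0,gen,step):
    ms=[cv2.resize(m.astype(np.uint8),None,fx=4,fy=4,interpolation=0) for m in masks]
    def f(p):
        s=0
        for c,m in zip(cams,ms):
            q=np.zeros_like(m)
            for P in gen(p): q|=sil(c,P)
            s+=1-(q&m).sum()/max(1,(q|m).sum())
        return s
    simplex=np.array([P0]+[np.array(P0)+np.eye(len(P0))[i]*step[i] for i in range(len(P0))])
    r=minimize(f,P0,method='Nelder-Mead',options=dict(initial_simplex=simplex,maxiter=90,xatol=.2,fatol=1e-4));return r.x,r.fun
def bot(z): return lambda p:[np.r_[circ(p[0],p[1],z,23),circ(p[0],p[1],z+112,23)],np.r_[circ(p[0],p[1],z+112,20),circ(p[0],p[1],z+135,8)]]
def rect(a,b,z): 
    def g(p):
        c,s=np.cos(p[2]),np.sin(p[2]);X=np.array([[a,b],[a,-b],[-a,-b],[-a,b]])/2
        return [np.c_[p[0]+X[:,0]*c-X[:,1]*s,p[1]+X[:,0]*s+X[:,1]*c,[z]*4]]
    return g
E
python3 - <<'E'
from h import *
import pickle
D=pickle.load(open('d0.pkl','rb'));cams=[D['scene'],D['side']]
def big(m):
    n,l,st,_=cv2.connectedComponentsWithStats(m.astype(np.uint8));return l==1+np.argmax(st[1:,4])
def ms(nm,boxes=None,**k):
    o=[]
    for i,c in enumerate(cams):
        m=mask(c['pixels'],nm,**k)
        if boxes: x0,y0,x1,y1=boxes[i];w=np.zeros_like(m);w[y0:y1,x0:x1]=1;m&=w
        o.append(big(m))
    return o
def rep(n,cs,m,P0,g,st):
    for a in [slice(0,2),slice(0,1),slice(1,2)]:
        x,f=fit(cs[a],m[a],P0,g,st);print(n,np.round(x,3),round(f,3))
rep('green',cams,ms('green'),[465,-305,0.],rect(270,130,11),[20,20,.2])
rep('board',cams,ms('wood',[(320,180,420,270),(155,135,225,180)]),[515,285,0.2],rect(150,150,15),[20,20,.2])
rep('red',cams,ms('red',[(262,160,290,210),(212,148,240,200)]),[530,70],bot(9),[8,8])
rep('yellow',cams,ms('yellow',[(235,140,262,192),(218,165,246,226)]),[480,0],bot(9),[8,8])
# black tray
o=[]
for c,b in zip(cams,[(190,155,300,230),(185,170,300,250)]):
    h=c['pixels'].max(2)<40;w=np.zeros_like(h);w[b[1]:b[3],b[0]:b[2]]=1;m=h&w
    l=big(m).astype(np.uint8);cn=cv2.findContours(l,0,2)[0];hh=cv2.convexHull(np.vstack(cn));z=np.zeros_like(l);cv2.fillConvexPoly(z,hh,1);o.append(z)
rep('tray',cams,o,[520,0,0.1],rect(150,216,12),[15,15,.15])
# white bottle mask
o=[]
for c,b in zip(cams,[(205,155,232,210),(248,172,276,232)]):
    p=c['pixels'].astype(int);print(p[175,218] if c is cams[0] else p[205,262], p[100,150])
for n in('scene','side'):
    for u,v in ([(218,158)] if n=='scene' else [(263,177)]): print('white tip',ray2(D[n],u,v,144).round(1))
for n,tips in (('scene',{'y':(248,149),'r':(277,167)}),('side',{'y':(230,172),'r':(226,154)})):
    for k,(u,v) in tips.items(): print(n,k,ray2(D[n],u,v,144).round(1))
cv2.imwrite('pics/z.png',np.hstack([cv2.resize(D['scene']['pixels'][135:265,180:310],(400,400),interpolation=2),cv2.resize(D['side']['pixels'][130:260,175:305],(400,400),interpolation=2)]))
E
```

```text
green [ 4.61587e+02 -3.06301e+02 -6.10000e-02] 1.071
green [ 378.189 -447.157    0.991] 0.989
green [ 4.61587e+02 -3.06301e+02 -6.10000e-02] 0.08
board [ 5.19689e+02  2.90045e+02 -3.22000e-01] 0.193
board [ 5.22121e+02  2.91477e+02 -3.24000e-01] 0.029
board [ 5.10964e+02  2.85731e+02 -3.22000e-01] 0.076
red [516.192  67.414] 0.862
red [515.088  66.646] 0.13
red [530.254  95.71 ] 0.714
yellow [484.556  -0.664] 0.319
yellow [482.821  -2.248] 0.135
yellow [487.5   7. ] 0.149
tray [5.18278e+02 2.87300e+00 1.44000e-01] 0.459
tray [5.19724e+02 4.14400e+00 1.56000e-01] 0.066
tray [ 4.8467e+02 -7.9670e+00  4.6800e-01] 0.192
[113 118 124] [141 142 140]
[81 81 83] [51 50 49]
white tip [530.2 -53.  144. ]
white tip [530.8 -60.5 144. ]
scene y [491.6   0.7 144. ]
scene r [522.4  69.2 144. ]
side y [484.3  -6.2 144. ]
side r [513.1  58.7 144. ]
```

View pics/z.png

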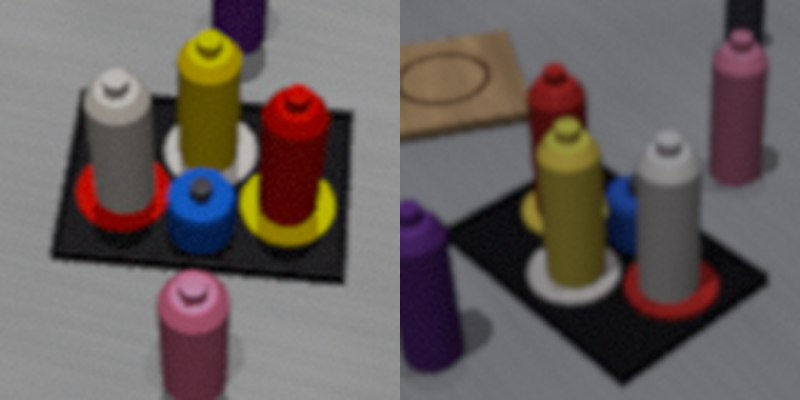

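Request:
send_rows:
  motion: [18,-40,4,0,0,0.039,1,18,-40,4,0,0,0.039,1,18,-40,4,0,0,0.039,1,18,-40,4,0,0,0.039,1,18,-40,4,0,0,0.039,1,18,-40,4,0,0,0.039,1,18,-40,4,0,0,0.039,1,18,-40,4,0,0,0.039,1,18,-40,4,0,0,0.039,1,18,-40,4,0,0,0.039,1,18,-40,4,0,0,0.039,1,18,-40,4,0,0,0.039,1,18,-40,4,0,0,0.039,1,18,-36,4,0,0,0.036,1,0,0,0,0,0,0,1,0,0,0,0,0,0,1]

```text
time: 2.7
ee_pos: [478.9, -1.1, 295.2]
orientation: [0.24, -3.132, -0.001]
contact_force: [0.3, 0.6, 0.5]
finger_gap: 85.3
grip_force: 0.0
```

Run:
```python
from h import *
import pickle
s=manip.sense();print(s['time'],s['ee_pos'],s['orientation'],s['q'])
c=cap('wrist','w1.png');pickle.dump(c,open('w1.pkl','wb'))
R=cv2.Rodrigues(np.array(c['rvec'],float))[0];print(-R.T@np.array(c['tvec']).ravel(),R[2])
for t in 'bottle_red bottle_yellow bottle_white pot'.split():
    print(t,[(np.round(d['at']).tolist(),round(d['conf'],2)) for d in manip.boxes_of('wrist',t)[:3]])
```

```text
2.7 [478.92706347  -1.14735655 295.18714   ] [ 2.40107907e-01 -3.13189737e+00 -8.43503996e-04] [-2.76627143e-01 -2.42278204e-01 -1.32326456e-01  1.68140736e+00
  3.29391962e-04 -4.29658538e-01]
[410.2992055  -11.66824699 430.33331452] [ 0.26765657  0.04182205 -0.96260629]
bottle_red [([365.0, -10.0, 122.0], 0.98), ([655.0, 34.0, 90.0], 0.84), ([509.0, 58.0, 122.0], 0.72)]
bottle_yellow [([475.0, -1.0, 126.0], 0.85)]
bottle_white [([523.0, -48.0, 123.0], 0.72), ([474.0, -3.0, 127.0], 0.5)]
pot [([545.0, 13.0, 48.0], 0.62)]
```

View pics/w1.png

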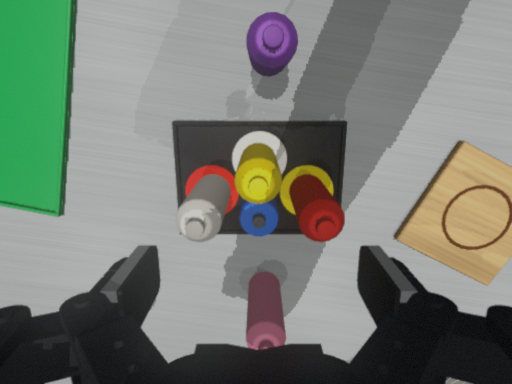

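The wrist view shows the nozzle tips of yellow (258,187), white (200,227) and red (322,227), the pot knob (259,220), the black tray's corners from (174,121) to (346,234), and the ring at (479,217).

Run:
```python
from h import *
import pickle
c=pickle.load(open('w1.pkl','rb'))
for n,u,v,z in [('ytip',258,187,144),('wtip',200,227,144),('rtip',323,227,144),('knob',259,220,61),('ring',479,217,15),('cW',260,158,9),('cR',213,191,9),('cY',307,191,9),('greenR near corner',62,214,12),('tray1',174,121,12),('tray2',347,121,12)]:
    print(n,ray2(c,u,v,z).round(1))
m=mask(c['pixels'],'yellow');w=np.zeros_like(m);w[140:206,232:284]=1
# note coaster is white here so yellow mask is the bottle
print(fit([c],[m&w],[482,-2],bot(9),[6,6]))
m=mask(c['pixels'],'wood');w=np.zeros_like(m);w[130:300,390:]=1
print(fit([c],[cv2.morphologyEx((m&w).astype(np.uint8),3,np.ones((9,9)))],[520,290,-.32],rect(150,150,15),[8,8,.05]))
D=pickle.load(open('d0.pkl','rb'))['scene']
m=mask(D['pixels'],'green',40);print(m.sum(),fit([D],[m],[465,-305,-.06],rect(270,130,12),[15,15,.1]))
h=(c['pixels'].max(2)<75).astype(np.uint8);w=np.zeros_like(h);w[110:240,165:355]=1
n,l,st,_=cv2.connectedComponentsWithStats(h&w);l=(l==1+np.argmax(st[1:,4])).astype(np.uint8)
hh=cv2.convexHull(np.vstack(cv2.findContours(l,0,2)[0]));z=np.zeros_like(l);cv2.fillConvexPoly(z,hh,1)
x,f=fit([c],[z],[518,3,.15],rect(150,216,12),[8,8,.05]);print('tray',x,f)
```

```text
ytip [ 4.854e+02 -2.000e-01  1.440e+02]
wtip [531.2 -47.1 144. ]
rtip [513.9  64.8 144. ]
knob [546.9  10.5  61. ]
ring [515.3 297.1  15. ]
cW [482.5   1.9   9. ]
cR [535.3 -52.4   9. ]
cY [516.4  69.8   9. ]
greenR near corner [ 596.  -244.5   12. ]
tray1 [ 452.9 -109.7   12. ]
tray2 [420.4 100.4  12. ]
(array([485.74142263,   0.64711557]), np.float64(0.10237514579577989))
(array([ 5.14305515e+02,  2.89705795e+02, -3.04848210e-01]), np.float64(0.02281934970047439))
309 (array([ 4.67194947e+02, -3.04389858e+02, -6.34302869e-02]), np.float64(0.9338207938642933))
tray [5.09999714e+02 5.78065540e+00 1.48346060e-01] 0.25127524694088166
```

Request:
send_rows:
  motion: [18,-16,-20,0,0,0,0.85,18,-16,-20,0,0,0,0.85,18,-16,-20,0,0,0,0.85,0,0,-30,0,0,0,0.85,0,0,-30,0,0,0,0.85,0,0,-30,0,0,0,0.85,0,0,-30,0,0,0,0.85,0,0,-26,0,0,0,0.85,0,0,0,0,0,0,0.85]
  grip_force: 40

```text
time: 3.85
ee_pos: [530.4, -46.9, 85.7]
orientation: [0.245, -3.127, -0.004]
contact_force: [-0.2, 0.2, 0.2]
finger_gap: 72.4
grip_force: 0.0
```

Request:
send_rows:
  motion: [0,0,0,0,0,0,0.3,0,0,0,0,0,0,0.3,0,0,0,0,0,0,0.3,0,0,0,0,0,0,0.3,0,0,0,0,0,0,0.3,0,0,0,0,0,0,0.3]

```text
time: 4.45
ee_pos: [534.2, -48.9, 91.5]
orientation: [-0.243, 3.129, -0.002]
contact_force: [-0.3, 0.1, 8.3]
finger_gap: 45.5
grip_force: 40.9
```

Request:
send_rows:
  motion: [0,0,10,0,0,0,0.3,0,0,25,0,0,0,0.3,0,0,25,0,0,0,0.3,1,-20,10,0,0,0,0.3,1,-30,0,0,0,0,0.3,1,-34,0,0,0,0,0.3,1,-34,0,0,0,0,0.3,1,-34,0,0,0,0,0.3,1,-34,0,0,0,0,0.3,1,-34,0,0,0,0,0.3,0,-24,0,0,0,0,0.3,0,-15,0,0,0,0,0.3,0,0,0,0,0,0,0.3,0,0,0,0,0,0,0.3,0,0,0,0,0,0,0.3]

```text
time: 5.95
ee_pos: [540.1, -306.3, 159.5]
orientation: [0.245, -3.132, -0.001]
contact_force: [0.9, 0.1, -1.6]
finger_gap: 45.4
grip_force: 41.4
```

Run:
```python
from h import *
import pickle
s=manip.sense();print(s['time'],s['ee_pos'],s['orientation'],s['contact_force'])
c=cap('wrist','w2.png');pickle.dump(c,open('w2.pkl','wb'))
d=cap('scene')
cv2.imwrite('pics/w2b.png',np.hstack([cv2.resize(c['pixels'],(400,300)),cv2.resize(d['pixels'],(400,300))]))
for a in(c,d):
  m=mask(a['pixels'],'green',40).astype(np.uint8);k=m
  n,l,st,_=cv2.connectedComponentsWithStats(k);l=(l==1+np.argmax(st[1:,4])).astype(np.uint8);print(st[1:,4].max())
  hh=cv2.convexHull(np.vstack(cv2.findContours(l,0,2)[0]));z=np.zeros_like(l);cv2.fillConvexPoly(z,hh,1)
  print(fit([a],[z],[462,-304,-.06],rect(270,130,12),[8,8,.05]))
```

```text
5.95 [ 540.05130938 -306.34294986  159.51528205] [ 2.45214224e-01 -3.13197524e+00 -8.14721911e-04] [ 0.94246258  0.14984639 -1.62708743]
25652
(array([ 4.54643827e+02, -3.05251580e+02, -5.16165009e-02]), np.float64(0.021079886557907157))
95
(array([ 4.54894394e+02, -4.02640847e+02,  3.35745782e-01]), np.float64(0.8333909816992642))
```

View pics/w2b.png

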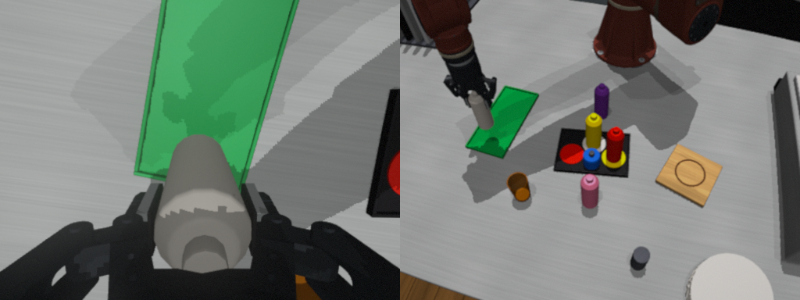

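The bottle hangs upright over the green tray's far half, whose fitted centre is (455,-305). Lower it.

Request:
send_rows:
  motion: [-2,-2,-20,0,0,0,0.3,0,0,-25,0,0,0,0.3,0,0,-15,0,0,0,0.3,0,0,-7,0,0,0,0.3,0,0,-3,0,0,0,0.3,0,0,0,0,0,0,0.3,0,0,0,0,0,0,0.3]

```text
time: 6.75
ee_pos: [538.4, -309.9, 90.4]
orientation: [-0.244, 3.131, -0.002]
contact_force: [1.0, -0.1, -1.6]
finger_gap: 45.3
grip_force: 41.4
```

Request:
send_rows:
  motion: [0,0,-3,0,0,0,0.3,0,0,0,0,0,0,0.3,0,0,0,0,0,0,0.85,0,0,0,0,0,0,0.85,0,0,0,0,0,0,0.85,0,0,10,0,0,0,0.85,0,0,30,0,0,0,0.85,0,0,40,0,0,0,0.85,0,0,35,0,0,0,0.85,-5,30,0,0,0,0,0.85,-6,35,0,0,0,0,0.85,-6,35,0,0,0,0,0.85,-6,35,0,0,0,0,0.85,-6,35,0,0,0,0,0.85,-6,35,0,0,0,0,0.85,-6,35,0,0,0,0,0.85,-6,35,0,0,0,0,0.85,-5,25,0,0,0,0,0.85,-1,10,0,0,0,0,0.85,0,0,0,0,0,0,0.85]

```text
time: 8.75
ee_pos: [485.0, 1.2, 202.0]
orientation: [-0.246, 3.131, -0.0]
contact_force: [0.1, -0.2, 0.3]
finger_gap: 72.5
grip_force: 0.0
```

Run:
```python
from h import *
import pickle
s=manip.sense();print(s['time'],s['ee_pos'],s['orientation'])
c=cap('wrist','w3.png');pickle.dump(c,open('w3.pkl','wb'))
d=cap('scene');e=cap('side')
cv2.imwrite('pics/w3b.png',np.hstack([cv2.resize(c['pixels'],(400,300)),cv2.resize(d['pixels'],(400,300))]))
```

```text
8.75 [485.03024526   1.23048048 202.03599085] [-2.46327458e-01  3.13097668e+00 -4.17888736e-04]
```

View pics/w3b.png

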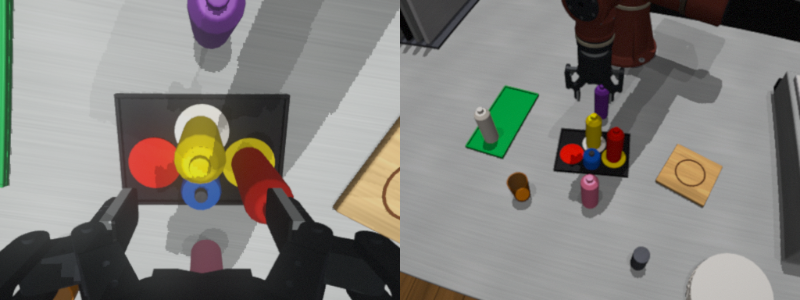

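White stands upright on the green tray (scene crop 485,125). The gripper is above yellow. Descend, grip and lift.

Request:
send_rows:
  motion: [0,-1,-30,0,0,0,0.85,0,0,-35,0,0,0,0.85,0,0,-30,0,0,0,0.85,0,0,-16,0,0,0,0.85,0,0,0,0,0,0,0.85,0,0,0,0,0,0,0.3,0,0,0,0,0,0,0.3,0,0,0,0,0,0,0.3,0,0,0,0,0,0,0.3,0,0,0,0,0,0,0.3,0,0,0,0,0,0,0.3]

```text
time: 10.0
ee_pos: [485.9, -1.0, 91.9]
orientation: [-0.243, 3.13, -0.002]
contact_force: [-0.7, -0.1, 6.3]
finger_gap: 45.0
grip_force: 41.5
```

Request:
send_rows:
  motion: [0,0,10,0,0,0,0.3,0,0,25,0,0,0,0.3,0,0,25,0,0,0,0.3,-3,-20,0,0,0,0,0.3,-3,-33,0,0,0,0,0.3,-3,-35,0,0,0,0,0.3,-4,-35,0,0,0,0,0.3,-4,-35,0,0,0,0,0.3,-4,-35,0,0,0,0,0.3,-4,-35,0,0,0,0,0.3,-4,-35,0,0,0,0,0.3,0,-28,0,0,0,0,0.3,0,-13,0,0,0,0,0.3,0,0,0,0,0,0,0.3,0,0,0,0,0,0,0.3,0,0,0,0,0,0,0.3]

```text
time: 11.6
ee_pos: [456.1, -303.3, 150.4]
orientation: [0.245, -3.132, -0.001]
contact_force: [-0.8, 0.2, -3.0]
finger_gap: 44.9
grip_force: 42.1
```

Request:
send_rows:
  motion: [0,0,-20,0,0,0,0.3,0,0,-22,0,0,0,0.3,0,0,-12,0,0,0,0.3,0,0,-5,0,0,0,0.3,0,0,-3,0,0,0,0.3,0,0,0,0,0,0,0.3,0,0,0,0,0,0,0.3,0,0,0,0,0,0,0.85,0,0,0,0,0,0,0.85,0,0,0,0,0,0,0.85,0,0,10,0,0,0,0.85,0,0,30,0,0,0,0.85,0,0,40,0,0,0,0.85,0,0,35,0,0,0,0.85]

```text
time: 13.0
ee_pos: [455.9, -304.5, 205.9]
orientation: [-0.244, 3.131, -0.001]
contact_force: [-0.2, 0.6, 0.3]
finger_gap: 72.9
grip_force: 0.0
```

Request:
send_rows:
  motion: [5,30,0,0,0,0,0.85,6,38,0,0,0,0,0.85,6,38,0,0,0,0,0.85,6,38,0,0,0,0,0.85,6,38,0,0,0,0,0.85,6,38,0,0,0,0,0.85,6,38,0,0,0,0,0.85,6,38,0,0,0,0,0.85,6,38,0,0,0,0,0.85,6,27,0,0,0,0,0.85,0,10,0,0,0,0,0.85,0,0,0,0,0,0,0.85,0,0,0,0,0,0,0.85]

```text
time: 14.3
ee_pos: [514.9, 65.8, 203.7]
orientation: [-0.243, 3.132, -0.0]
contact_force: [-1.1, 0.1, 0.5]
finger_gap: 72.5
grip_force: 0.0
```

Run:
```python
from h import *
import pickle
s=manip.sense();print(s['time'],s['ee_pos'],s['orientation'])
c=cap('wrist','w4.png');pickle.dump(c,open('w4.pkl','wb'))
d=cap('scene')
cv2.imwrite('pics/w4b.png',np.hstack([c['pixels'],d['pixels'][130:280,60:348].repeat(1,0)] if 0 else [cv2.resize(c['pixels'],(400,300)),cv2.resize(d['pixels'],(400,300))]))
def blob(m,box,z):
    x0,y0,x1,y1=box;w=np.zeros(m.shape,np.uint8);w[y0:y1,x0:x1]=1;k=m.astype(np.uint8)&w
    n,l,st,_=cv2.connectedComponentsWithStats(k);l=(l==1+np.argmax(st[1:,4])).astype(np.uint8)
    e=cv2.fitEllipse(cv2.convexHull(np.vstack(cv2.findContours(l,0,2)[0])));print(e,ray2(c,*e[0],z).round(1))
hsv=cv2.cvtColor(c['pixels'],cv2.COLOR_BGR2HSV)
w3=pickle.load(open('w3.pkl','rb'));c0=c;c=w3;blob(mask(w3['pixels'],'red'),(150,160,235,250),9)
c=c0;pickle.dump(c,open('w4.pkl','wb'))
m=(hsv[...,1]<40)&(hsv[...,2]>190);print(m.sum())
```

```text
14.3 [514.9107559   65.7624663  203.68903374] [-2.43291983e-01  3.13189417e+00 -4.62429840e-04]
((198.00338745117188, 207.85488891601562), (64.62549591064453, 68.24012756347656), 112.08324432373047) [534.7 -54.1   9. ]
66079
```

View pics/w4b.png

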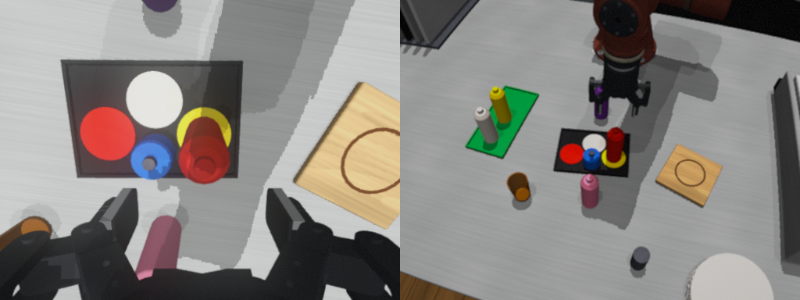

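Yellow and white stand on the green tray. The red coaster is at (534.7,-54.1), and the gripper is over red. Grip it and carry it across.

Request:
send_rows:
  motion: [0,0,-30,0,0,0,0.85,0,0,-35,0,0,0,0.85,0,0,-30,0,0,0,0.85,0,0,-17,0,0,0,0.85,0,0,0,0,0,0,0.85,0,0,0,0,0,0,0.3,0,0,0,0,0,0,0.3,0,0,0,0,0,0,0.3,0,0,0,0,0,0,0.3,0,0,0,0,0,0,0.3,0,0,0,0,0,0,0.3]

```text
time: 15.5
ee_pos: [516.0, 66.3, 93.1]
orientation: [-0.244, 3.13, -0.001]
contact_force: [-1.8, 0.8, 7.7]
finger_gap: 45.5
grip_force: 41.2
```

Request:
send_rows:
  motion: [0,0,10,0,0,0,0.3,0,0,25,0,0,0,0.3,0,0,30,0,0,0,0.3,0,0,25,0,0,0,0.3,-10,-26,0,0,0,0,0.3,-13,-34,0,0,0,0,0.3,-13,-34,0,0,0,0,0.3,-13,-34,0,0,0,0,0.3,-13,-34,0,0,0,0,0.3,-13,-34,0,0,0,0,0.3,-13,-34,0,0,0,0,0.3,-13,-34,0,0,0,0,0.3,-13,-34,0,0,0,0,0.3,-13,-34,0,0,0,0,0.3,-8,-22,0,0,0,0,0.3,-4,-12,0,0,0,0,0.3,0,0,0,0,0,0,0.3,0,0,0,0,0,0,0.3,0,0,0,0,0,0,0.3]

```text
time: 17.4
ee_pos: [376.3, -298.5, 181.4]
orientation: [-0.246, 3.132, 0.001]
contact_force: [0.1, 0.1, -3.4]
finger_gap: 45.0
grip_force: 41.8
```

Request:
send_rows:
  motion: [0,0,-25,0,0,0,0.3,0,0,-30,0,0,0,0.3,0,0,-22,0,0,0,0.3,0,0,-10,0,0,0,0.3,0,0,-3,0,0,0,0.3,0,0,-3,0,0,0,0.3,0,0,0,0,0,0,0.3,0,0,0,0,0,0,0.85,0,0,0,0,0,0,0.85,0,0,0,0,0,0,0.85,0,0,10,0,0,0,0.85,0,0,30,0,0,0,0.85,0,0,40,0,0,0,0.85,0,0,35,0,0,0,0.85]

```text
time: 18.8
ee_pos: [375.8, -299.5, 205.9]
orientation: [-0.243, 3.132, -0.001]
contact_force: [-0.0, -0.9, 0.0]
finger_gap: 72.7
grip_force: 0.0
```

Request:
send_rows:
  motion: [15,27,0,0,0,0,0.95,18,32,0,0,0,0,0.95,18,32,0,0,0,0,0.95,18,32,0,0,0,0,0.95,18,32,0,0,0,0,0.95,18,32,0,0,0,0,0.95,18,32,0,0,0,0,0.95,18,32,0,0,0,0,0.95,16,32,0,0,0,0,0.95,10,20,0,0,0,0,0.95,4,8,0,0,0,0,0.95,0,0,0,0,0,0,0.95,0,0,0,0,0,0,0.95]

```text
time: 20.1
ee_pos: [546.7, 10.7, 203.6]
orientation: [0.243, -3.132, 0.0]
contact_force: [0.3, -0.6, 0.7]
finger_gap: 81.3
grip_force: 0.0
```

Run:
```python
from h import *
import pickle
s=manip.sense();print(s['time'],s['ee_pos'],s['orientation'])
c=cap('wrist','w5.png');pickle.dump(c,open('w5.pkl','wb'))
d=cap('scene')
cv2.imwrite('pics/w5b.png',np.hstack([cv2.resize(c['pixels'],(400,300)),cv2.resize(d['pixels'],(400,300))]))
hsv=cv2.cvtColor(c['pixels'],cv2.COLOR_BGR2HSV)
w=(hsv[...,1]<40)&(hsv[...,2]>150)
for nm,m in [('red',mask(c['pixels'],'red')),('yel',mask(c['pixels'],'yellow')),('blue',mask(c['pixels'],'blue',40)),('white',w)]:
    n,l,st,ce=cv2.connectedComponentsWithStats(m.astype(np.uint8))
    for i in range(1,n):
        if 1500<st[i,4]<9000:
            k=(l==i).astype(np.uint8);e=cv2.fitEllipse(cv2.convexHull(np.vstack(cv2.findContours(k,0,2)[0])));print(nm,np.round(e[0]+e[1],1),ray2(c,*e[0],9).round(1),ray2(c,*e[0],45).round(1))
```

```text
20.1 [546.6930105   10.72680126 203.63167283] [ 2.42925915e-01 -3.13217459e+00  3.92901927e-04]
red [195.4 148.1  69.1  72.9] [534.9 -54.2   9. ] [528.7 -48.2  45. ]
yel [320.9 148.4  69.2  73.1] [515.9  68.9   9. ] [511.7  61.4  45. ]
white [257.9 102.7  72.9  76.3] [4.823e+02 4.000e-01 9.000e+00] [4.818e+02 4.000e-01 4.500e+01]
```

View pics/w5b.png

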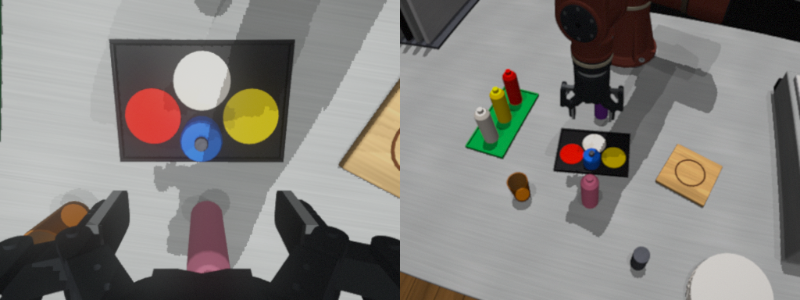

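Three bottles are on the green tray, and the pot is alone (wrist 258,182), directly under the gripper. Measured coasters: red (534.9,-54.2), yellow (515.9,68.9), white (482.3,0.4). Take the pot.

Request:
send_rows:
  motion: [0,0,-30,0,0,0,0.95,0,0,-40,0,0,0,0.95,0,0,-40,0,0,0,0.95,0,0,-30,0,0,0,0.95,0,0,-20,0,0,0,0.95,0,0,-12,0,0,0,0.95,0,0,-8,0,0,0,0.95,0,0,0,0,0,0,0.95,0,0,0,0,0,0,0.3,0,0,0,0,0,0,0.3,0,0,0,0,0,0,0.3,0,0,0,0,0,0,0.3,0,0,0,0,0,0,0.3,0,0,0,0,0,0,0.3]

```text
time: 21.6
ee_pos: [547.9, 11.2, 24.9]
orientation: [-0.243, 3.13, -0.001]
contact_force: [-1.7, -0.5, 5.1]
finger_gap: 48.9
grip_force: 41.4
```

Request:
send_rows:
  motion: [0,0,10,0,0,0,0.3,0,0,30,0,0,0,0.3,0,0,30,0,0,0,0.3,-2,20,10,0,0,0,0.3,-4,35,0,0,0,0,0.3,-4,35,0,0,0,0,0.3,-4,35,0,0,0,0,0.3,-4,35,0,0,0,0,0.3,-4,35,0,0,0,0,0.3,-4,35,0,0,0,0,0.3,-4,28,0,0,0,0,0.3,-2,15,0,0,0,0,0.3,0,7,0,0,0,0,0.3,0,0,0,0,0,0,0.3,0,0,0,0,0,0,0.3]

```text
time: 23.1
ee_pos: [515.2, 290.6, 103.4]
orientation: [0.242, -3.132, 0.0]
contact_force: [-1.0, 0.1, -1.5]
finger_gap: 49.0
grip_force: 41.9
```

Run:
```python
from h import *
import pickle
s=manip.sense();print(s['time'],s['ee_pos'],s['orientation'],s['contact_force'])
c=cap('wrist','w6.png');pickle.dump(c,open('w6.pkl','wb'))
a=pickle.load(open('w4.pkl','rb'))
cv2.imwrite('pics/w6b.png',np.hstack([cv2.resize(c['pixels'],(400,300)),cv2.resize(a['pixels'][90:300,360:512],(290,400),interpolation=2)[:300]]))
for q in (a,c):
    m=mask(q['pixels'],'wood',80).astype(np.uint8);m=cv2.morphologyEx(m,3,np.ones((9,9)))
    n,l,st,_=cv2.connectedComponentsWithStats(m);l=(l==1+np.argmax(st[1:,4])).astype(np.uint8)
    hh=cv2.convexHull(np.vstack(cv2.findContours(l,0,2)[0]));z=np.zeros_like(l);cv2.fillConvexPoly(z,hh,1)
    print(st[1:,4].max(),fit([q],[z],[517,291,-.31],rect(150,150,15),[8,8,.05]))
```

```text
23.1 [515.20757332 290.56843052 103.41594442] [ 2.42376401e-01 -3.13217781e+00  4.64149611e-04] [-0.98240367  0.11259541 -1.45329426]
15826 (array([ 5.14412132e+02,  2.89432034e+02, -3.10784679e-01]), np.float64(0.019272070702271216))
29958 (array([ 5.17450957e+02,  2.94475475e+02, -3.24168912e-01]), np.float64(0.18002573856967097))
```

View pics/w6b.png

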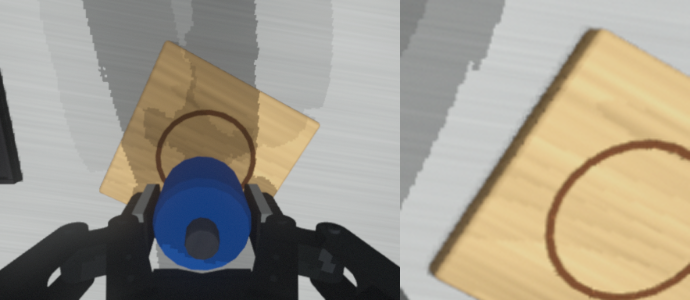

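Run:
```python
from h import *
import pickle
c=pickle.load(open('w6.pkl','rb'))
P=[ray2(c,u*1.28,v*1.28,15)[:2] for u,v in [(319,124),(100,190),(167,41)]];print(P,(P[0]+P[1])/2,np.linalg.norm(P[0]-P[2]),np.linalg.norm(P[1]-P[2]))
r=np.array([ray2(c,u*1.28,v*1.28,15)[:2] for u,v in [(157,158),(162,135),(180,117),(205,111),(230,117),(249,137),(254,160)]])
from scipy.optimize import least_squares
print(least_squares(lambda p:np.hypot(*(r-p[:2]).T)-p[2],[515,290,41]).x)
```

```text
[array([470.12754166, 386.20315224]), array([561.62737278, 202.19601152]), array([424.09503788, 248.48536897])] [515.87745722 294.19958188] 145.20736631359654 145.1132239169859
[517.00281883 294.13042168  43.83119501]
```

Request:
send_rows:
  motion: [1,2,-20,0,0,0,0.3,0,0,-25,0,0,0,0.3,0,0,-14,0,0,0,0.3,0,0,-6,0,0,0,0.3,0,0,-4,0,0,0,0.3,0,0,-1,0,0,0,0.3,0,0,0,0,0,0,0.3,0,0,0,0,0,0,0.95,0,0,0,0,0,0,0.95,0,0,0,0,0,0,0.95,0,0,0,0,0,0,0.95,0,0,10,0,0,0,0.95,0,0,30,0,0,0,0.95,0,0,45,0,0,0,0.95,0,0,45,0,0,0,0.95,0,0,40,0,0,0,0.95,0,0,0,0,0,0,0.95,0,0,0,0,0,0,0.95]

```text
time: 24.95
ee_pos: [516.7, 293.7, 205.2]
orientation: [-0.243, 3.129, 0.001]
contact_force: [-0.6, -0.7, -0.1]
finger_gap: 81.0
grip_force: 0.0
```

Run:
```python
from h import *
import pickle
s=manip.sense();print(s['time'],s['ee_pos'])
c=cap('wrist','w7.png');d=cap('scene')
cv2.imwrite('pics/w7b.png',np.hstack([cv2.resize(c['pixels'],(400,300)),cv2.resize(d['pixels'],(400,300))]))
```

```text
24.95 [516.65062228 293.7314357  205.17422104]
```

View pics/w7b.png

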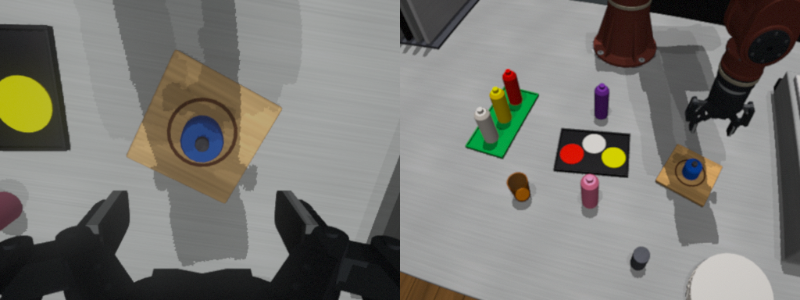

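The pot stands inside the ring (wrist 202,140 within the ring at 202,132). Now fetch yellow.

Request:
send_rows:
  motion: [-2,-22,0,0,0,0,0.85,-4,-38,0,0,0,0,0.85,-4,-38,0,0,0,0,0.85,-4,-38,0,0,0,0,0.85,-4,-38,0,0,0,0,0.85,-4,-38,0,0,0,0,0.85,-4,-38,0,0,0,0,0.85,-4,-38,0,0,0,0,0.85,-4,-38,0,0,0,0,0.85,-4,-38,0,0,0,0,0.85,-4,-38,0,0,0,0,0.85,-4,-38,0,0,0,0,0.85,-4,-38,0,0,0,0,0.85,-4,-38,0,0,0,0,0.85,-4,-38,0,0,0,0,0.85,-3,-30,0,0,0,0,0.85,0,-14,0,0,0,0,0.85,0,0,0,0,0,0,0.85,0,0,0,0,0,0,0.85]

```text
time: 26.95
ee_pos: [454.7, -303.4, 202.6]
orientation: [0.244, -3.131, -0.003]
contact_force: [-0.2, -0.5, 0.1]
finger_gap: 72.5
grip_force: 0.0
```

Request:
send_rows:
  motion: [0,0,-30,0,0,0,0.85,0,0,-35,0,0,0,0.85,0,0,-30,0,0,0,0.85,0,0,-20,0,0,0,0.85,0,0,0,0,0,0,0.85,0,0,0,0,0,0,0.3,0,0,0,0,0,0,0.3,0,0,0,0,0,0,0.3,0,0,0,0,0,0,0.3,0,0,0,0,0,0,0.3,0,0,0,0,0,0,0.3]

```text
time: 28.05
ee_pos: [455.9, -304.9, 90.3]
orientation: [-0.244, 3.13, -0.002]
contact_force: [0.9, 3.0, 7.7]
finger_gap: 45.1
grip_force: 42.1
```

Request:
send_rows:
  motion: [0,0,10,0,0,0,0.3,0,0,30,0,0,0,0.3,0,0,40,0,0,0,0.3,3,20,0,0,0,0,0.3,5,33,0,0,0,0,0.3,6,35,0,0,0,0,0.3,6,35,0,0,0,0,0.3,6,35,0,0,0,0,0.3,6,35,0,0,0,0,0.3,6,35,0,0,0,0,0.3,6,35,0,0,0,0,0.3,6,35,0,0,0,0,0.3,6,35,0,0,0,0,0.3,3,25,0,0,0,0,0.3,1,11,0,0,0,0,0.3,0,5,0,0,0,0,0.3,0,0,0,0,0,0,0.3,0,0,0,0,0,0,0.3]

```text
time: 29.85
ee_pos: [514.9, 68.5, 168.4]
orientation: [0.242, -3.132, 0.0]
contact_force: [-0.5, 0.4, -3.8]
finger_gap: 44.9
grip_force: 42.1
```

Request:
send_rows:
  motion: [1,0,-20,0,0,0,0.3,0,0,-25,0,0,0,0.3,0,0,-18,0,0,0,0.3,0,0,-7,0,0,0,0.3,0,0,-3,0,0,0,0.3,0,0,-2,0,0,0,0.3,0,0,0,0,0,0,0.3,0,0,0,0,0,0,0.85,0,0,0,0,0,0,0.85,0,0,0,0,0,0,0.85,0,0,10,0,0,0,0.85,0,0,30,0,0,0,0.85,0,0,40,0,0,0,0.85,0,0,35,0,0,0,0.85]

```text
time: 31.25
ee_pos: [515.8, 69.5, 210.9]
orientation: [-0.244, 3.131, -0.0]
contact_force: [0.7, 1.0, 0.3]
finger_gap: 72.5
grip_force: 0.0
```

Request:
send_rows:
  motion: [0,-28,0,0,0,0,0.85,2,-38,0,0,0,0,0.85,3,-38,0,0,0,0,0.85,3,-38,0,0,0,0,0.85,3,-38,0,0,0,0,0.85,3,-38,0,0,0,0,0.85,3,-38,0,0,0,0,0.85,3,-38,0,0,0,0,0.85,2,-38,0,0,0,0,0.85,0,-32,0,0,0,0,0.85,0,-14,0,0,0,0,0.85,0,0,0,0,0,0,0.85,0,0,0,0,0,0,0.85]

```text
time: 32.55
ee_pos: [538.0, -307.8, 208.7]
orientation: [-0.244, 3.132, 0.001]
contact_force: [-0.4, 1.4, 0.4]
finger_gap: 72.3
grip_force: 0.0
```

Request:
send_rows:
  motion: [0,-1,-30,0,0,0,0.85,0,0,-40,0,0,0,0.85,0,0,-30,0,0,0,0.85,0,0,-20,0,0,0,0.85,0,0,0,0,0,0,0.85,0,0,0,0,0,0,0.3,0,0,0,0,0,0,0.3,0,0,0,0,0,0,0.3,0,0,0,0,0,0,0.3,0,0,0,0,0,0,0.3,0,0,0,0,0,0,0.3]

```text
time: 33.65
ee_pos: [539.0, -310.2, 90.7]
orientation: [-0.243, 3.13, -0.003]
contact_force: [0.3, 0.8, 6.2]
finger_gap: 45.1
grip_force: 40.7
```

Request:
send_rows:
  motion: [0,0,10,0,0,0,0.3,0,0,30,0,0,0,0.3,0,0,40,0,0,0,0.3,-4,20,0,0,0,0,0.3,-6,32,0,0,0,0,0.3,-6,34,0,0,0,0,0.3,-6,34,0,0,0,0,0.3,-6,34,0,0,0,0,0.3,-6,34,0,0,0,0,0.3,-6,34,0,0,0,0,0.3,-6,34,0,0,0,0,0.3,-6,30,0,0,0,0,0.3,-4,16,0,0,0,0,0.3,0,7,0,0,0,0,0.3,0,0,0,0,0,0,0.3,0,0,0,0,0,0,0.3,0,0,0,0,0,0,0.3]

```text
time: 35.35
ee_pos: [482.1, -1.4, 168.4]
orientation: [0.242, -3.132, 0.0]
contact_force: [-0.6, -0.1, -2.8]
finger_gap: 45.1
grip_force: 41.5
```

Run:
```python
from h import *
s=manip.sense();print(s['time'],s['ee_pos'])
c=cap('wrist','w8.png');d=cap('scene')
cv2.imwrite('pics/w8b.png',np.hstack([cv2.resize(c['pixels'],(400,300)),cv2.resize(d['pixels'],(400,300))]))
```

```text
35.35 [482.11795559  -1.42180878 168.37936963]
```

View pics/w8b.png

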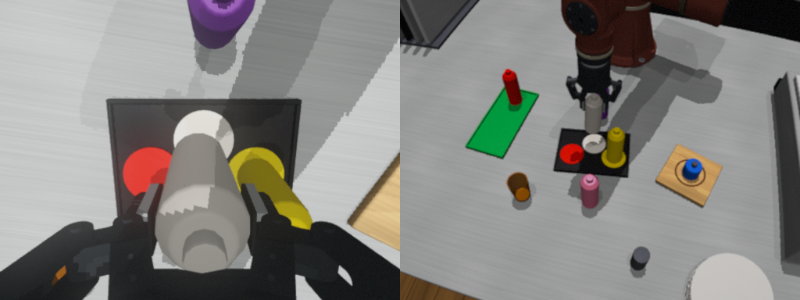

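Yellow stands on the yellow coaster (scene crop 615,150), and white hangs over its own. Lower it.

Request:
send_rows:
  motion: [1,1,-20,0,0,0,0.3,0,0,-25,0,0,0,0.3,0,0,-18,0,0,0,0.3,0,0,-7,0,0,0,0.3,0,0,-3,0,0,0,0.3,0,0,-2,0,0,0,0.3,0,0,0,0,0,0,0.3,0,0,0,0,0,0,0.85,0,0,0,0,0,0,0.85,0,0,0,0,0,0,0.85,0,0,10,0,0,0,0.85,0,0,30,0,0,0,0.85,0,0,40,0,0,0,0.85,0,0,35,0,0,0,0.85]

```text
time: 36.85
ee_pos: [482.8, 0.5, 210.8]
orientation: [-0.244, 3.131, -0.0]
contact_force: [-0.1, 0.1, 0.6]
finger_gap: 72.5
grip_force: 0.0
```

Request:
send_rows:
  motion: [-10,-28,0,0,0,0,0.85,-12,-33,0,0,0,0,0.85,-12,-33,0,0,0,0,0.85,-12,-33,0,0,0,0,0.85,-12,-33,0,0,0,0,0.85,-12,-33,0,0,0,0,0.85,-12,-33,0,0,0,0,0.85,-12,-33,0,0,0,0,0.85,-10,-26,0,0,0,0,0.85,-3,-13,0,0,0,0,0.85,0,0,0,0,0,0,0.85,0,0,0,0,0,0,0.85]

```text
time: 38.05
ee_pos: [376.1, -297.0, 208.6]
orientation: [-0.243, 3.132, 0.001]
contact_force: [-0.1, 0.2, -0.6]
finger_gap: 72.5
grip_force: 0.0
```

Request:
send_rows:
  motion: [0,-1,-30,0,0,0,0.85,0,0,-40,0,0,0,0.85,0,0,-30,0,0,0,0.85,0,0,-19,0,0,0,0.85,0,0,0,0,0,0,0.85,0,0,0,0,0,0,0.3,0,0,0,0,0,0,0.3,0,0,0,0,0,0,0.3,0,0,0,0,0,0,0.3,0,0,0,0,0,0,0.3,0,0,0,0,0,0,0.3]

```text
time: 39.15
ee_pos: [376.7, -299.0, 91.3]
orientation: [-0.244, 3.13, -0.002]
contact_force: [-0.2, 3.9, 8.1]
finger_gap: 44.9
grip_force: 41.4
```

Request:
send_rows:
  motion: [0,0,10,0,0,0,0.3,0,0,30,0,0,0,0.3,0,0,40,0,0,0,0.3,12,18,0,0,0,0,0.3,18,28,0,0,0,0,0.3,20,31,0,0,0,0,0.3,20,31,0,0,0,0,0.3,20,31,0,0,0,0,0.3,20,31,0,0,0,0,0.3,20,31,0,0,0,0,0.3,16,25,0,0,0,0,0.3,9,12,0,0,0,0,0.3,3,5,0,0,0,0,0.3,0,0,0,0,0,0,0.3,0,0,0,0,0,0,0.3,0,0,0,0,0,0,0.3]

```text
time: 40.75
ee_pos: [533.5, -56.5, 169.4]
orientation: [0.241, -3.132, 0.0]
contact_force: [0.1, -0.2, -2.4]
finger_gap: 44.9
grip_force: 41.9
```

Request:
send_rows:
  motion: [1,2,-20,0,0,0,0.3,0,0,-25,0,0,0,0.3,0,0,-18,0,0,0,0.3,0,0,-7,0,0,0,0.3,0,0,-3,0,0,0,0.3,0,0,-2,0,0,0,0.3,0,0,0,0,0,0,0.3,0,0,0,0,0,0,0.85,0,0,0,0,0,0,0.85,0,0,0,0,0,0,0.85,0,0,10,0,0,0,0.85,0,0,30,0,0,0,0.85,0,0,40,0,0,0,0.85,0,0,40,0,0,0,0.85,-5,10,40,0,0,0,0.85,-10,20,30,0,0,0,0.85,-10,20,0,0,0,0,0.85,0,0,0,0,0,0,0.85,0,0,0,0,0,0,0.85]

```text
time: 42.65
ee_pos: [510.0, -3.5, 284.8]
orientation: [-0.245, 3.131, -0.001]
contact_force: [0.4, 0.6, 0.5]
finger_gap: 72.4
grip_force: 0.0
```

Run:
```python
from h import *
s=manip.sense();print(s['time'],s['ee_pos'],s['contact_force'])
c=cap('wrist','w9.png');d=cap('scene')
cv2.imwrite('pics/w9b.png',np.hstack([cv2.resize(c['pixels'][60:300,130:400],(405,360)),cv2.resize(d['pixels'][60:300,60:310],(375,360))]))
for n,p in dict(r=(534.9,-54.2),y=(515.9,68.9),w=(482.3,.5)).items(): print(n,proj(c,[[*p,144]]).round(0),proj(c,[[*p,9]]).round(0))
```

```text
42.65 [509.99339138  -3.45249545 284.79521555] [0.40452849 0.56070357 0.49337006]
r [[196. 201.]] [[215. 169.]]
y [[339. 202.]] [[314. 169.]]
w [[268. 151.]] [[265. 134.]]
```

View pics/w9b.png

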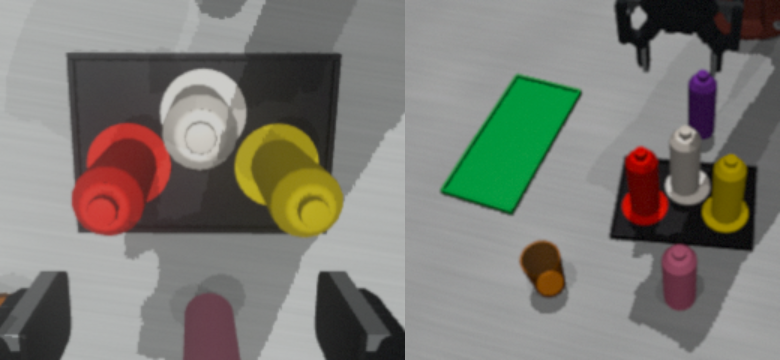

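All three bottles stand within their own coasters. Their tips are within about 4 mm of the predicted positions, against 12 mm of slack. The pot is in the ring and the glass hasn't moved.

```bash
python3 -c "
from cell import manip
print(manip.hand_in())"
```

```text
the job is handed in; nothing more can be done
None
```

I moved the three bottles to the green tray, stood the pot inside the ring on the board, then put each bottle back on its own colour's coaster; I handed the job in at about 43 s of the 144 s allowed, and no verdict came back.

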